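Refit the swing arm of a lamp on its splined swivel

TASK

Put the loose swing arm of the lamp on the splined swivel at the top of the lamp's post: turn it so that its slotted hole matches the splines, and slide it fully down onto the shoulder. Then, with the arm on the splines, swing it anticlockwise (seen from above) until its tube comes up against the stop pin, and let go. Be gentle: search for the splines with a light touch, never force the arm or lean on the post, and leave the other things on the table where they are.

Things in the scene. Friction and masses are not known exactly. Their poses are not given: they have to be found in the camera images.
- swing_arm: Loose swing arm, about 0.36 kg, flat on the table. Steel hub 52 mm (x) by 50 mm (y, two plain flats to grip) by 34 mm high with an upright through hole; a brass tube 14 mm thick leaves it along +x, its axis 12 mm above the underside. Origin: centre of the hole at the underside; z up. Centre of mass about 6 mm from the hole towards the tube.
- hole_top (a point): Upper mouth of the hub's hole, 34 mm above the underside, with the arm's axes. The hole is 25 mm across with three slots out to 39 mm diameter: a wide one (12.2 mm) towards the tube (+x) and two narrow ones (8.2 mm) 120 degrees either side. So the arm fits in one direction only: the tube over the swivel's wide spline.
- cup_top (a point): Top of the brass lamp-holder cup at the end of the tube: 26 mm across, 42 mm high, its axis 118 mm from the hole's, its foot level with the hub's underside.
- post: The lamp's post, standing fixed: a round brass foot 150 mm across and a thin column that carries a steel swivel with a splined spigot. Origin: on the post's axis at the table; z up. Its +x points along the bracket that carries the stop pin. More than 50 N between arm and post, or 15 N between robot and post, counts as forcing.
- post_seat (a point): Centre of the swivel's shoulder (flat disc 48 mm across, facing up, 90 mm above the table), with the post's axes. The swivel turns about the post's axis against a steady friction of about 0.12 N m and stays where it is left; travel: 17 degrees anticlockwise to 92 clockwise (seen from above) of the post's +x.
- spline_top (a point): On the axis at the splines' flat tops, 26 mm above the shoulder, with the post's axes (NOT the swivel's). Three splines of 36 mm outer diameter on a 22 mm core: one 10 mm wide, two 6 mm wide at 120 degrees either side. The swivel's turn is not reported: at first the wide one points 25 to 75 degrees clockwise of the post's +x; look or feel for it.
- stop_pin (a point): Top centre of the upright stop pin, 8 mm thick, 114 mm above the table, at x 70, y 11 mm in the post's frame; the seated arm's tube touches it when the arm's +x is the post's +x. While the hub still rests on the splines' tops the tube passes above the pin. Above the splines the core goes on: 22 mm across to 34 mm above the shoulder, then a cone to 9 mm at 46 mm.
- tape_roll: Bystander: cardboard roll 90 mm across, 24 mm high, lying flat. Origin: centre of its underside.
- cup: Bystander: paper cup 72 mm across, 65 mm high. Origin: centre of its underside.
- driver: Bystander: screwdriver lying flat near the robot. Origin: under its middle.
- finial: Bystander: small brass finial 28 mm across, 38 mm high, standing near the robot. Origin: centre of its underside.
Not all that is in view belongs to the job. Several things have the shape of the swing_arm; the one meant has the colours described above.

How it is judged (in metres and radians):
On the way, in this order (a step that is already met when the one before it is completed fails the run):
1. the arm is threaded on the splines, fully down on the shoulder, still short of the stop pin (z of swing_arm in the frame of post_seat below 0.003 m and horizontal distance between swing_arm and post_seat below 0.004 m and angle between the x axis of swing_arm and the x axis of post, either way round above 0.25 rad), for 0.2 s.
2. the seated arm is swung up to the stop pin (z of swing_arm in the frame of post_seat below 0.004 m and horizontal distance between swing_arm and post_seat below 0.004 m and angle between the x axis of swing_arm and the x axis of post, either way round below 0.09 rad), for 0.2 s.
At the end, for the whole second after the job is handed in: The arm sits level (within 3.4 degrees) on the swivel's shoulder (within 3 mm in height, 4 mm sideways), its tube at the stop pin (arm's x within 5 degrees of the post's x), at rest (z of swing_arm in the frame of post_seat between -0.003 and 0.003 m and horizontal distance between swing_arm and post_seat below 0.004 m and angle between the x axis of swing_arm and the x axis of post, either way round below 0.09 rad and angle between swing_arm's own z axis and vertical below 0.06 rad and linear speed of swing_arm below 0.01 m/s); the robot touches nothing.
It fails at once if the arm is forced: more than 50 N between arm and post (contact force between swing_arm and post above 50 N).
It fails at once if the robot leans on the post: more than 15 N (contact force between any of the fingers, the arm and post above 15 N).
It fails at once if a bystander is moved by more than 25 mm (distance of any of tape_roll, cup, driver, finial from where it was at the start of the episode above 0.025 m).
It also fails if it takes over 72 s, if anything falls off the work surface, if the arm or the gripper's body presses on something with over 40 N, if the wrist force passes 120 N, or if a joint passes its speed limit or range.

ROBOT

A 7-joint arm with a two-finger parallel gripper is mounted at the origin on the work surface. World frame = base frame: x ahead of the robot, y to its left, z up, the work surface at z = 0. Lengths are in m, angles in degrees, forces in N, time in s.
With the tool pointing down it reaches from about 0.425 to 0.825 m from the base axis. Payload 3.6 kg.
Tool frame: the origin (TCP) lies on the centre line of the jaws, within the pads' length; the fingertips stand 22 mm ahead of it and the grasp point (between the pads) lies 3 mm ahead of it (manip.finger_overhang is the distance from the TCP to the fingertips, in m); z points along the fingers, y is the direction in which the jaws open and shut (so a half turn about z gives the same grasp; the last joint's range is limited). The gripper opens to 85 mm and grips with 20 to 120 N. Pads are 22 mm wide; open, the fingers measure 114 mm over their backs; the gripper's body (76 mm by 85 mm) begins 54 mm behind the grasp point. The pads swing forward as they close: fully open they stand 13 mm farther back than shut.
Start: joints at [-76.862, 35.231, -0.722, 81.555, 0.464, 63.22, -2.315], TCP at [0.164, 0.629, 0.253] pointing down, gripper open.
Joint ranges: [-178.69, 178.69], [-17.37, 117.87], [-77.05, 75.6], [15.02, 138.74], [-78.02, 258.01], [0.78, 113.62], [-162.83, 162.83]. Speed limits (degrees/s): [159.86, 159.86, 180, 180, 180, 180, 180].

INTERFACE

Orientations are given as a 3x3 rotation matrix whose columns are the frame's x, y, z axes.
In Python, from station import manip gives the robot as it stands.
- The arm moves only by the shell command python3 -m crank 'ROWS' [OPENING] [FORCE]. ROWS is JSON, a list of rows, each an object of numbers: "dx", "dy", "dz": the shift along the world's x, y, z in mm; "twist": the turn about the world's z in degrees. A call has exactly 5 rows; each row shifts and turns the commanded pose from where the row before left it; what a row does not reach is not made up. A row lasts 1/12 s, in which the tool goes at most 41.7 mm and 7.16 degrees, less where a joint would pass 70% of its speed; a pose out of reach is approached as far as the arm can. A call with a gripper value outside its range is refused whole. OPENING is the opening, from -1 (shut) to 1 (fully open), set as the call begins (- or left out, the last holds). The fingers move at their own pace and stop on an object; FORCE is the grip in N (left out, the last holds). Time passes only in rows, so rows that do not move let the fingers close, or fill a call up. It gives the time, the measured TCP pose, the force and the opening at its end, in the units of the state.
- manip.get_state(): the state, without advancing time (a new reading comes with each control period).
- manip.capture(name): name is "side" or "top"; returns the picture (480x640x3 uint8, red, green, blue); there is no depth.
- manip.calibration(name): a dict with "vfov" (degrees; the focal length in pixels is half the picture's height over the tangent of half this angle, whatever the lens; pixels are square), "cx", "cy" (the principal point, pixels), "dist" ([k1, k2, p1, p2, k3] as OpenCV has them; the pictures are not rectified), "R" (3x3) and "t" (3): a world point X has camera coordinates R X + t. Camera axes: x right, y down, z forward; pixel columns grow to the right and rows downward; lengths in m; the calibration is good to about 2 mm. A picture is of the moment at which its call begins. calibration takes no time and is no camera call.
- manip.hand_in(): hands the job in, once; it reports no verdict.
The state is a dict: "t": time; "joints": joint angles; "qd": joint speeds; "tau": joint torques, N m; "position": TCP position; "tool_rot": TCP orientation; "wrist_force": force on the tool from outside, world axes, zero at the start; "ft_torque": the same for the moment, N m; "finger_gap": finger opening in m.
Only numpy, scipy, OpenCV 4.12 (cv2) and the standard library are available. Lean on these libraries where they do the work, as an engineer would, in place of code of your own. Each camera call takes 0.05 s, during which the arm holds its last target.

## Working session

There is one attempt and no reset: what is moved stays moved. The work goes in short steps, Python scripts to look and compute and a shell command to move; the robot and the scene stay as the last step left them, time stands still between calls to the robot, and variables do not carry over. Pictures are saved under pics/ and viewed, and the job is handed in when it is done.

```bash
ls; mkdir -p pics
python3 - <<'E'
from station import manip
import cv2
for n in ("side","top"):
    im=manip.capture(n); cv2.imwrite(f"pics/{n}0.png",im[:,:,::-1])
    print(manip.calibration(n))
print(manip.get_state(), manip.finger_overhang)
E
```

```text
pics
{'vfov': 43.44506400819996, 'cx': 317.945661134953, 'cy': 233.52260695105514, 'dist': array([-0.14168389,  0.        ,  0.        ,  0.        ,  0.        ]), 'R': array([[-0.97454799, -0.22289865,  0.02392496],
       [-0.14419082,  0.54152687, -0.82822561],
       [ 0.17165436, -0.81059536, -0.55988386]]), 't': array([0.55210183, 0.19703336, 0.93617885])}
{'vfov': 52.41207232785369, 'cx': 327.1790557834939, 'cy': 242.77485046165904, 'dist': array([-0.12930959,  0.        ,  0.        ,  0.        ,  0.        ]), 'R': array([[ 0.01676232, -0.9998468 ,  0.00503941],
       [-0.99711019, -0.01708952, -0.07402168],
       [ 0.07409646, -0.00378407, -0.9972439 ]]), 't': array([-0.04076276,  0.58403113,  0.91884379])}
{'t': 0.1, 'joints': array([-76.86112419,  35.28341845,  -0.72435104,  81.63149224,
         0.46362738,  63.21995525,  -2.31282357]), 'qd': array([ 0.01166934, -0.1151132 ,  0.0274461 , -0.18473544, -0.02933296,
        0.02912294,  0.12589374]), 'tau': array([ 1.49535183e-03, -4.70385218e+01,  2.60424195e-01, -1.71572900e+01,
        1.01236888e-02,  5.85966278e-03, -2.27345788e-05]), 'position': array([0.16428536, 0.62824075, 0.25226089]), 'tool_rot': array([[-9.67486445e-01,  2.52922212e-01, -5.76860027e-04],
       [ 2.52922869e-01,  9.67483873e-01, -2.23090220e-03],
       [-6.14194409e-06, -2.30426873e-03, -9.99997345e-01]]), 'wrist_force': array([0.60468217, 1.15896765, 0.12242682]), 'ft_torque': array([0.00637168, 0.03784333, 0.00140027]), 'finger_gap': 0.08547973004415059} 0.022
```

View pics/side0.png

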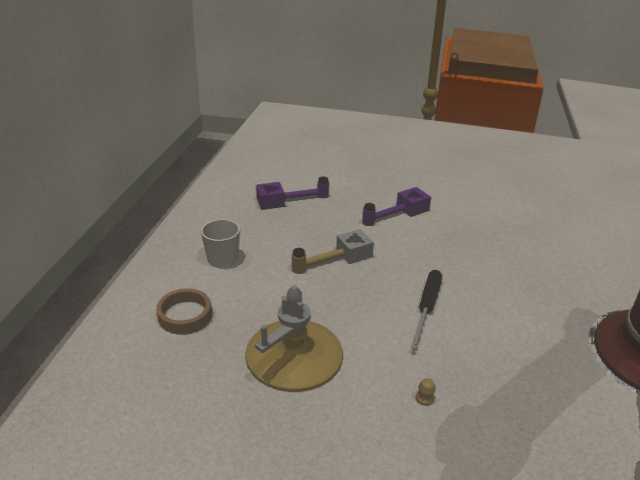

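View pics/top0.png

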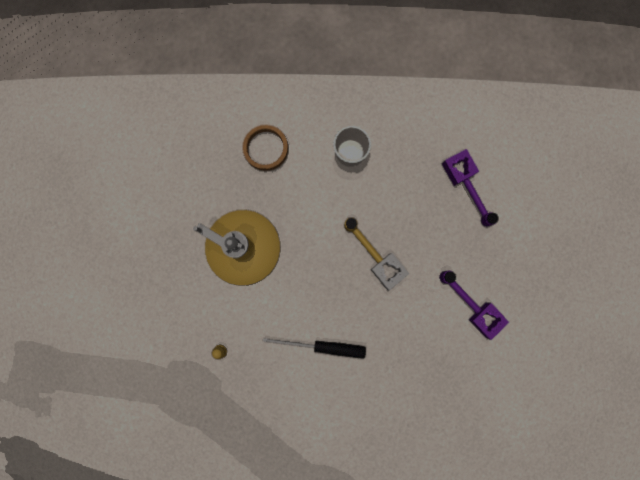

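The target arm (grey hub, brass tube) has its hub near px (389,271) and its cup at (351,224) in the top view. The post's spigot is at (234,243), with the stop pin near (198,230).

```bash
cat > h.py <<'E'
import numpy as np, cv2
from station import manip
def K(n):
    c=manip.calibration(n); f=240/np.tan(np.radians(c['vfov']/2))
    return np.array([[f,0,c['cx']],[0,f,c['cy']],[0,0,1.]]),np.array(c['dist']),np.array(c['R']),np.array(c['t'])
def ray(n,uv):
    k,d,R,t=K(n); p=cv2.undistortPoints(np.array([[uv]],float),k,d)[0,0]
    v=R.T@np.array([p[0],p[1],1]); return -R.T@t, v
def onz(n,uv,z):
    o,v=ray(n,uv); return o+v*(z-o[2])/v[2]
def proj(n,X):
    k,d,R,t=K(n); return cv2.projectPoints(np.atleast_2d(np.array(X,float)),cv2.Rodrigues(R)[0],t,k,d)[0][:,0]
def crop(n,c,h,s,name,im=None):
    im=manip.capture(n) if im is None else im
    u,v=c; a=im[max(0,v-h):v+h,max(0,u-h):u+h,::-1]
    a=cv2.resize(a,None,fx=s,fy=s,interpolation=cv2.INTER_CUBIC); a=np.clip(a*1.4,0,255).astype('uint8')
    cv2.imwrite('pics/'+name,a)
E
python3 - <<'E'
from h import *
t=cv2.imread('pics/top0.png')[:,:,::-1]; s=cv2.imread('pics/side0.png')[:,:,::-1]
def g(im,c):
    u,v=c; h=30
    return cv2.resize(im[v-h:v+h,u-h:u+h],None,fx=6,fy=6,interpolation=cv2.INTER_CUBIC)
a=np.hstack([g(t,(225,240)),g(t,(385,262))]); 
cv2.imwrite('pics/c1.png',np.clip(a[:,:,::-1]*1.3,0,255))
def g2(im,c):
    u,v=c; h=40
    return cv2.resize(im[v-h:v+h,u-h:u+h],None,fx=5,fy=5,interpolation=cv2.INTER_CUBIC)
a=np.hstack([g2(s,(288,320)),g2(s,(340,250))]); 
cv2.imwrite('pics/c2.png',np.clip(a[:,:,::-1]*1.3,0,255))
E
```

```text
[ WARN:0@0.902] global loadsave.cpp:1063 imwrite_ Unsupported depth image for selected encoder is fallbacked to CV_8U.
```

View pics/c1.png

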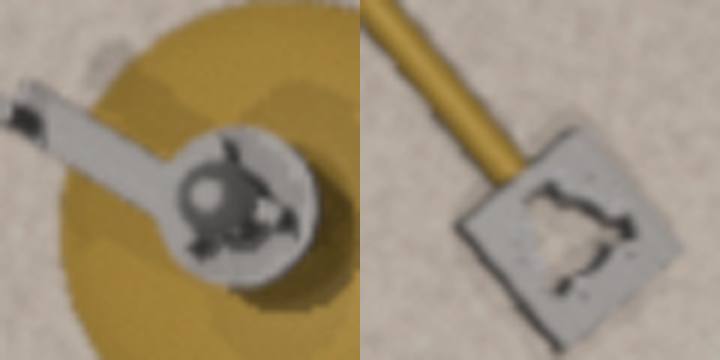

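View pics/c2.png

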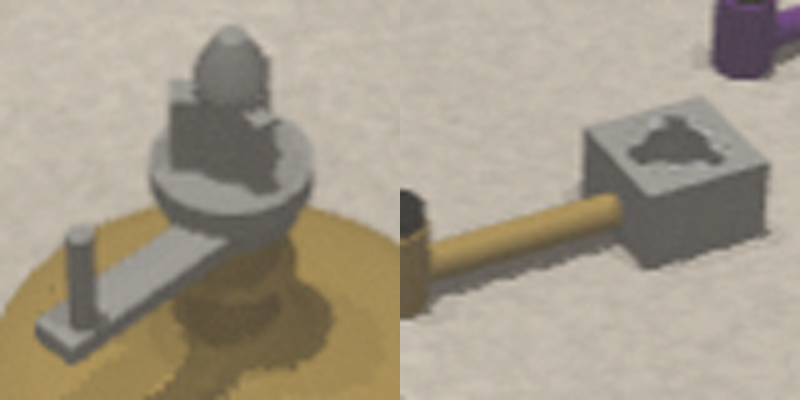

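Run:
```python
from h import *
t=cv2.imread('pics/top0.png')
hsv=cv2.cvtColor(t,cv2.COLOR_BGR2HSV)
for p in [(389,262),(380,285),(330,300),(380,262),(370,246),(225,265),(212,235),(234,262)]: print(p,hsv[p[1],p[0]])
s=cv2.imread('pics/side0.png'); hs=cv2.cvtColor(s,cv2.COLOR_BGR2HSV)
for p in [(350,240),(360,255),(400,260),(325,257),(270,360),(266,338)]: print(p,hs[p[1],p[0]])
```

```text
(389, 262) [ 12  10 122]
(380, 285) [ 14  33 131]
(330, 300) [ 15  33 139]
(380, 262) [ 15  35 101]
(370, 246) [ 20 161 119]
(225, 265) [ 20 162 123]
(212, 235) [  8   9 119]
(234, 262) [ 21 159 119]
(350, 240) [15 20 75]
(360, 255) [23 14 75]
(400, 260) [ 19  29 150]
(325, 257) [ 20 110 109]
(270, 360) [ 20 118 119]
(266, 338) [17 22 80]
```

Run:
```python
from h import *
t=cv2.imread('pics/top0.png'); hsv=cv2.cvtColor(cv2.GaussianBlur(t,(3,3),0),cv2.COLOR_BGR2HSV)
S,V=hsv[...,1].astype(int),hsv[...,2].astype(int)
def comp(m,seed,r=6):
    m=cv2.morphologyEx(m.astype('uint8'),cv2.MORPH_OPEN,np.ones((3,3)))
    n,l=cv2.connectedComponents(m)
    w=l[seed[1]-r:seed[1]+r,seed[0]-r:seed[0]+r]; k=np.bincount(w[w>0]).argmax(); return (l==k).astype('uint8')
hub=comp((S<22)&(V>100),(389,262)); c=max(cv2.findContours(hub,0,2)[0],key=cv2.contourArea)
r=cv2.minAreaRect(c); print('hub',r)
for p in cv2.boxPoints(r): print(onz('top',p,.034))
print('hubc',onz('top',r[0],.034))
br=comp((S>90),(368,246)); ys,xs=np.nonzero(br)
P=np.array([onz('top',(x,y),.012)[:2] for x,y in zip(xs,ys)])
hc=onz('top',r[0],.034)[:2]; d=np.linalg.norm(P-hc,axis=1); print(d.min(),d.max())
P=P[(d<.095)]; v=cv2.fitLine(P.astype('f4'),cv2.DIST_HUBER,0,1e-4,1e-4).ravel(); a=np.degrees(np.arctan2(-v[1],-v[0])); print('tube',v,a, 'perp off',np.cross(v[:2],hc-v[2:]))
ft=comp((S>90),(225,265)); c=max(cv2.findContours(ft,0,1)[0],key=cv2.contourArea)
hull=cv2.convexHull(c)[:,0]
for z in(0,.008,):
    W=np.array([onz('top',p,z)[:2] for p in hull]); (cx,cy),R=cv2.minEnclosingCircle(W.astype('f4')); print('foot',z,cx,cy,R)
    A=np.c_[2*W,np.ones(len(W))]; q=np.linalg.lstsq(A,(W**2).sum(1),rcond=None)[0]; print('lsq',q[:2],np.sqrt(q[2]+q[0]**2+q[1]**2))
g=comp((S<60)&(ft==0)&(cv2.dilate(cv2.drawContours(np.zeros_like(ft),[cv2.convexHull(c)],-1,1,-1),np.ones((3,3)))>0),(240,256),8)
# shoulder disc left part etc
cv2.imwrite('pics/m.png',np.hstack([hub[180:330,170:420],g[180:330,170:420]])*255)
s=cv2.imread('pics/side0.png'); hs=cv2.cvtColor(s,cv2.COLOR_BGR2HSV)
ft=comp(hs[...,1]>70,(270,370)); c=max(cv2.findContours(ft,0,1)[0],key=cv2.contourArea); hull=cv2.convexHull(c)[:,0]
for z in(0,.008):
    W=np.array([onz('side',p,z)[:2] for p in hull]);A=np.c_[2*W,np.ones(len(W))]; q=np.linalg.lstsq(A,(W**2).sum(1),rcond=None)[0]; print('side foot',z,q[:2],np.sqrt(q[2]+q[0]**2+q[1]**2))
```

```text
hub ((390.4975280761719, 270.7747802734375), (27.29958152770996, 25.54058837890625), 50.71058654785156)
[ 0.53656683 -0.11671967  0.034     ]
[ 0.56796457 -0.15419271  0.034     ]
[ 0.52820233 -0.18764274  0.034     ]
[ 0.49698247 -0.15009484  0.034     ]
hubc [ 0.53239957 -0.15211559  0.034     ]
0.026092204287949273 0.11706249362489309
tube [ 0.7633058   0.6460374   0.5783155  -0.11227068] -139.7565 perp off -0.000750442923170596
foot 0 0.5750524997711182 0.1375846564769745 0.07500181347131729
lsq [0.57497129 0.13756138] 0.07464976095603836
foot 0.008 0.5745514035224915 0.13621029257774353 0.07437754422426224
lsq [0.57447093 0.13618718] 0.07402751611555389
side foot 0 [0.5748647  0.13111581] 0.0761238850901369
side foot 0.008 [0.57285792 0.13875955] 0.07522051239253828<stdin>:15: DeprecationWarning: Arrays of 2-dimensional vectors are deprecated. Use arrays of 3-dimensional vectors instead. (deprecated in NumPy 2.0)
```

View pics/m.png

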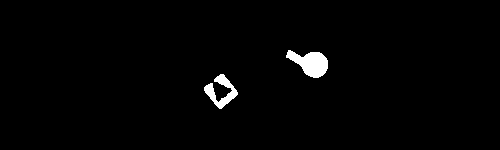

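Run:
```python
from h import *
def g(im,c,h,s):
    u,v=c
    return cv2.resize(im[v-h:v+h,u-h:u+h],None,fx=s,fy=s,interpolation=cv2.INTER_CUBIC)
t=cv2.imread('pics/top0.png'); s=cv2.imread('pics/side0.png')
a=np.hstack([g(t,(200,230),14,14),g(t,(234,243),16,12.25)]);cv2.imwrite('pics/c3.png',np.clip(a.astype(float)*1.4,0,255).astype('uint8'))
print('tip',onz('top',(229.7,241.7),.136),onz('side',(294.4,286.6),.136))
print('pin side',onz('side',(264,327),.114))
for p in [(199,230),(197,229),(199,227)]: print('pin top',onz('top',p,.114))
# circle fit shoulder: mask rim
hsv=cv2.cvtColor(cv2.GaussianBlur(t,(3,3),0),cv2.COLOR_BGR2HSV); m=(hsv[...,1]<70).astype('uint8'); 
z=np.zeros_like(m); cv2.circle(z,(235,244),19,1,-1); m=cv2.morphologyEx(m*z,cv2.MORPH_OPEN,np.ones((5,5)))
c=max(cv2.findContours(m,0,1)[0],key=cv2.contourArea)[:,0]
W=np.array([onz('top',p,.09)[:2] for p in c]); 
q=np.array([.574,.136])
for _ in range(10):
    d=np.linalg.norm(W-q,axis=1); k=abs(d-.024)<.0025; A=np.c_[2*W[k],np.ones(k.sum())]; qq=np.linalg.lstsq(A,(W[k]**2).sum(1),rcond=None)[0]; q=qq[:2]
print('shoulder',q,np.sqrt(qq[2]+q@q),k.sum(),len(k))
```

```text
tip [0.57514043 0.13544038 0.136     ] [0.573064   0.13505072 0.136     ]
pin side [0.59771279 0.20295831 0.114     ]
pin top [0.59642282 0.19498313 0.114     ]
pin top [0.59813269 0.19862658 0.114     ]
pin top [0.60171823 0.19518681 0.114     ]
shoulder [0.57415234 0.13614332] 0.023391561152543268 68 80
```

View pics/c3.png

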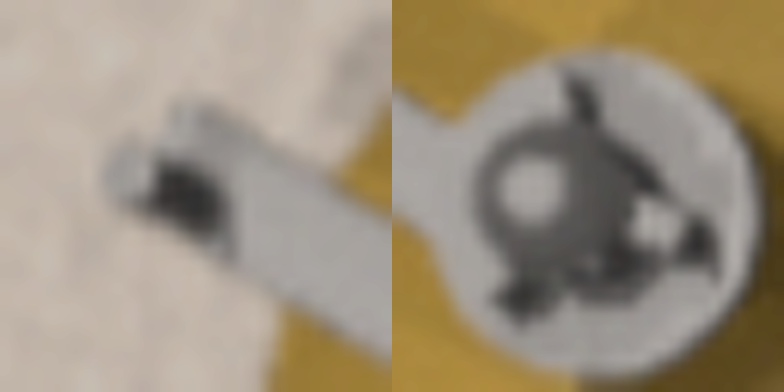

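Run:
```python
from h import *
def g(im,c,h,s):
    u,v=c
    return cv2.resize(im[v-h:v+h,u-h:u+h],None,fx=s,fy=s,interpolation=cv2.INTER_LINEAR)
t=cv2.imread('pics/top0.png'); s=cv2.imread('pics/side0.png')
for n,im,c in (('c4',s,(293,307)),('c5',t,(234,243))):
    a=g(im,c,25 if n=='c4' else 18,24 if n=='c4' else 32).astype(float); cl=a[100:500,100:500]
    a=255*((a/200)**.6); cv2.imwrite(f'pics/{n}.png',cv2.resize(np.clip(a,0,255).astype('uint8'),(600,600)))
```

```text
(no output)
```

View pics/c4.png

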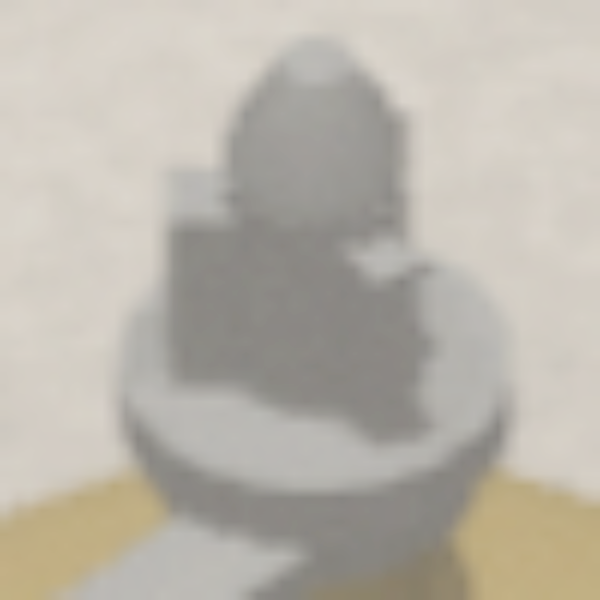

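View pics/c5.png

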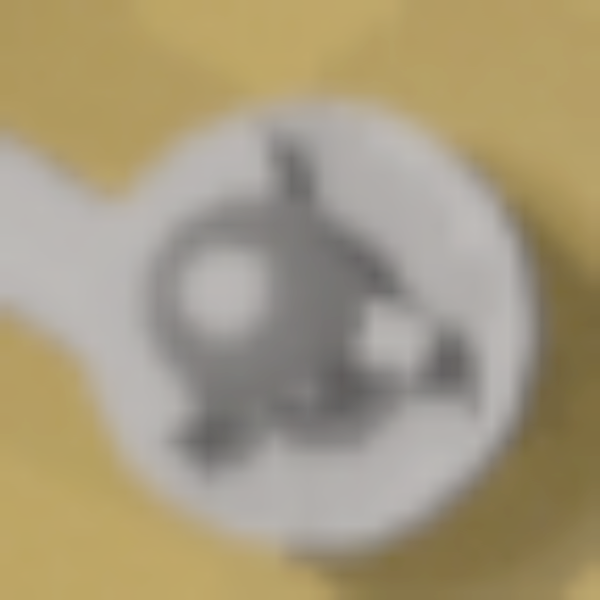

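Run:
```python
from h import *
c=np.array([.574,.136])
f=lambda n,x,y:((268+x/12-.5,282+y/12-.5) if n=='side' else (216+x/16.67-.5,225+y/16.67-.5))
def sh(l,n,x,y,z=.116):
    w=onz(n,f(n,x,y),z)[:2]-c; print(l,n,(w*1000).round(1),'r %.1f ang %.1f'%(np.hypot(*w)*1000,np.degrees(np.arctan2(w[1],w[0]))))
sh('right spl','top',390,330)
sh('left spl nearcorner','side',170,232)
sh('left spl farcorner','side',170,170)
sh('small','side',385,255)
sh('small tip','side',385,278)
sh('small right edge','side',412,262)
sh('upper edge shadow','top',270,130); sh('upper edge','top',280,135)
sh('ll','top',175,440); sh('ll tip','top',205,475)
sh('rt','top',470,400,.09)
print((proj('top',[*c,.116])-[215.5,224.5])*16.67,(proj('side',[*c,.116])-[267.5,281.5])*12)
for a in range(-20,40,10):
    p=[[*(c+.018*np.array([np.cos(np.radians(a+k)),np.sin(np.radians(a+k))])),.116] for k in(0,120,-120)]
    print(a,((proj('top',p)-[215.5,224.5])*16.67).round().tolist(),((proj('side',p)-[267.5,281.5])*12).round().tolist())
sh('tip','side',318,50,.136);sh('tip','top',230,285,.136)
```

```text
right spl top [ -1.7 -12.9] r 13.0 ang -97.3
left spl nearcorner side [14.7 10.8] r 18.2 ang 36.3
left spl farcorner side [17.7 -0.2] r 17.7 ang -0.6
small side [-11.    8.4] r 13.8 ang 142.6
small tip side [-12.   12.4] r 17.3 ang 134.1
small right edge side [-14.4   8.8] r 16.9 ang 148.5
upper edge shadow top [19.1  0.4] r 19.1 ang 1.2
upper edge top [18.6 -0.7] r 18.6 ang -2.1
ll top [-13.6   9.4] r 16.5 ang 145.3
ll tip top [-17.2   6.1] r 18.2 ang 160.4
rt top [ -7.3 -17.2] r 18.6 ang -113.0
[[268.07004314 312.09800819]] [[312.97839986 195.25673379]]
-20 [[331.0, 152.0], [99.0, 339.0], [374.0, 446.0]] [[190.0, 140.0], [300.0, 294.0], [449.0, 154.0]]
-10 [[303.0, 144.0], [106.0, 368.0], [396.0, 425.0]] [[177.0, 155.0], [327.0, 294.0], [435.0, 139.0]]
0 [[273.0, 141.0], [118.0, 395.0], [413.0, 401.0]] [[167.0, 171.0], [353.0, 291.0], [418.0, 127.0]]
10 [[244.0, 143.0], [134.0, 420.0], [427.0, 374.0]] [[162.0, 187.0], [378.0, 285.0], [398.0, 116.0]]
20 [[215.0, 150.0], [154.0, 442.0], [435.0, 345.0]] [[162.0, 204.0], [401.0, 276.0], [375.0, 108.0]]
30 [[188.0, 162.0], [178.0, 459.0], [439.0, 315.0]] [[166.0, 221.0], [422.0, 265.0], [351.0, 102.0]]
tip side [ 0.1 -2.8] r 2.8 ang -87.1
tip top [1.3 0.1] r 1.3 ang 6.0
```

```bash
R='x'; python3 -m crank '[{"dx":26,"dy":-29,"twist":-5},{"dx":26,"dy":-29,"twist":-5},{"dx":26,"dy":-29,"twist":-5},{"dx":26,"dy":-29,"twist":-5},{"dx":26,"dy":-29,"twist":-5}]' 1
python3 -m crank '[{"dx":26,"dy":-29,"twist":-5},{"dx":26,"dy":-29,"twist":-5},{"dx":26,"dy":-29,"twist":-5},{"dx":26,"dy":-29,"twist":-5},{"dx":26,"dy":-29,"twist":-5}]'
```

```text
validation failed for argument at $[0]...
validation failed for argument at $[0]...
```

```bash
python3 -m crank '[{"dx":26,"dy":-29,"dz":0,"twist":-5},{"dx":26,"dy":-29,"dz":0,"twist":-5},{"dx":26,"dy":-29,"dz":0,"twist":-5},{"dx":26,"dy":-29,"dz":0,"twist":-5},{"dx":26,"dy":-29,"dz":0,"twist":-5}]' 1
```

```text
t: 0.52
position: [0.2953, 0.482, 0.2529]
tool_rot: [[-0.767, 0.641, -0.0], [0.641, 0.767, -0.001], [-0.0, -0.001, -1.0]]
wrist_force: [1.5, -0.1, 0.4]
finger_gap: 0.0856
```

```bash
python3 -m crank '[{"dx":26,"dy":-29,"dz":0,"twist":-5},{"dx":26,"dy":-29,"dz":0,"twist":-5},{"dx":26,"dy":-29,"dz":0,"twist":-5},{"dx":26,"dy":-29,"dz":0,"twist":-5},{"dx":26,"dy":-29,"dz":0,"twist":-5}]'
python3 -m crank '[{"dx":26,"dy":-29,"dz":0,"twist":-5},{"dx":26,"dy":-29,"dz":0,"twist":-5},{"dx":26,"dy":-29,"dz":0,"twist":-5},{"dx":2.5,"dy":-33,"dz":0,"twist":-5},{"dx":2.5,"dy":-33,"dz":0,"twist":-5}]'
python3 -m crank '[{"dx":2.5,"dy":-33,"dz":0,"twist":-5},{"dx":2.5,"dy":-33,"dz":0,"twist":-5},{"dx":2.5,"dy":-33,"dz":0,"twist":-5},{"dx":2.5,"dy":-33,"dz":0,"twist":-5},{"dx":2.5,"dy":-33,"dz":0,"twist":-5}]'
python3 -m crank '[{"dx":2.5,"dy":-33,"dz":0,"twist":-5},{"dx":2.5,"dy":-33,"dz":0,"twist":-5},{"dx":2.5,"dy":-33,"dz":0,"twist":-5},{"dx":2.5,"dy":-33,"dz":0,"twist":-5},{"dx":2.5,"dy":-33,"dz":0,"twist":-5}]'
```

```text
t: 0.93
position: [0.4251, 0.3371, 0.2531]
tool_rot: [[-0.424, 0.905, -0.001], [0.905, 0.424, -0.0], [0.0, -0.001, -1.0]]
wrist_force: [0.3, -0.0, -0.4]
finger_gap: 0.0856
t: 1.35
position: [0.5084, 0.1838, 0.2527]
tool_rot: [[-0.001, 1.0, -0.0], [1.0, 0.001, -0.001], [-0.001, -0.0, -1.0]]
wrist_force: [-0.1, 0.4, -0.5]
finger_gap: 0.0856
t: 1.77
position: [0.5195, 0.0194, 0.253]
tool_rot: [[0.421, 0.907, -0.001], [0.907, -0.421, 0.0], [-0.0, -0.001, -1.0]]
wrist_force: [-0.6, -0.4, 0.4]
finger_gap: 0.0852
t: 2.18
position: [0.5321, -0.1454, 0.253]
tool_rot: [[0.765, 0.644, -0.001], [0.644, -0.765, 0.001], [-0.0, -0.001, -1.0]]
wrist_force: [0.7, 0.4, -0.1]
finger_gap: 0.0855
```

```bash
python3 -m crank '[{"dx":0,"dy":-6,"dz":-20,"twist":0},{"dx":0,"dy":0,"dz":-35,"twist":0},{"dx":0,"dy":0,"dz":-35,"twist":0},{"dx":0,"dy":0,"dz":-35,"twist":0},{"dx":0,"dy":0,"dz":-25,"twist":0}]'
python3 -m crank '[{"dx":0,"dy":0,"dz":-25,"twist":0},{"dx":0,"dy":0,"dz":-20,"twist":0},{"dx":0,"dy":0,"dz":-15,"twist":0},{"dx":0,"dy":0,"dz":-13,"twist":0},{"dx":0,"dy":0,"dz":0,"twist":0}]'
python3 -c "
from h import *
crop('top',(385,262),40,8,'t1.png')
crop('side',(340,240),40,8,'s1.png')"
```

```text
t: 2.6
position: [0.5309, -0.1493, 0.1002]
tool_rot: [[0.762, 0.647, -0.004], [0.647, -0.762, 0.002], [-0.002, -0.004, -1.0]]
wrist_force: [-0.9, 0.6, -0.6]
finger_gap: 0.0854
t: 3.02
position: [0.5306, -0.1492, 0.0275]
tool_rot: [[0.762, 0.647, -0.006], [0.647, -0.762, 0.002], [-0.003, -0.005, -1.0]]
wrist_force: [-0.4, 0.3, -0.3]
finger_gap: 0.0854
```

View pics/s1.png

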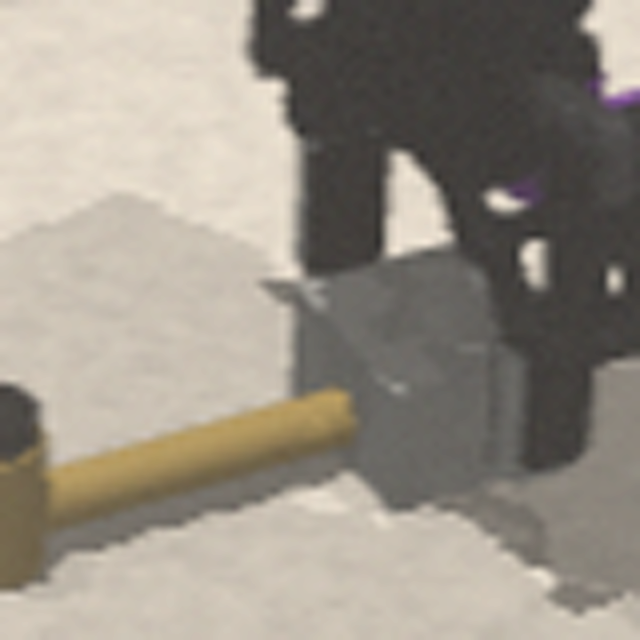

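```bash
python3 -m crank '[{"dx":2,"dy":-3,"dz":2,"twist":0},{"dx":0,"dy":0,"dz":0,"twist":0},{"dx":0,"dy":0,"dz":0,"twist":0},{"dx":0,"dy":0,"dz":0,"twist":0},{"dx":0,"dy":0,"dz":0,"twist":0}]'
python3 -m crank '[{"dx":0,"dy":0,"dz":0,"twist":0},{"dx":0,"dy":0,"dz":0,"twist":0},{"dx":0,"dy":0,"dz":0,"twist":0},{"dx":0,"dy":0,"dz":0,"twist":0},{"dx":0,"dy":0,"dz":0,"twist":0}]' -1 60
python3 -m crank '[{"dx":0,"dy":0,"dz":0,"twist":0},{"dx":0,"dy":0,"dz":0,"twist":0},{"dx":0,"dy":0,"dz":0,"twist":0},{"dx":0,"dy":0,"dz":0,"twist":0},{"dx":0,"dy":0,"dz":0,"twist":0}]'
```

```text
t: 3.53
position: [0.5346, -0.1531, 0.0328]
tool_rot: [[0.762, 0.648, 0.001], [0.648, -0.762, 0.0], [0.001, 0.0, -1.0]]
wrist_force: [0.2, 0.4, 0.6]
finger_gap: 0.0854
t: 3.95
position: [0.534, -0.1526, 0.0325]
tool_rot: [[0.762, 0.648, -0.001], [0.648, -0.762, 0.001], [0.0, -0.002, -1.0]]
wrist_force: [-1.3, 1.2, 5.8]
finger_gap: 0.0489
t: 4.37
position: [0.534, -0.1526, 0.0325]
tool_rot: [[0.762, 0.648, -0.001], [0.648, -0.762, 0.001], [0.0, -0.002, -1.0]]
wrist_force: [-2.2, 2.1, 4.1]
finger_gap: 0.0491
```

```bash
python3 -m crank '[{"dx":0,"dy":0,"dz":10,"twist":0},{"dx":0,"dy":0,"dz":25,"twist":0},{"dx":0,"dy":0,"dz":35,"twist":0},{"dx":0,"dy":0,"dz":35,"twist":0},{"dx":0,"dy":0,"dz":30,"twist":0}]'
python3 -m crank '[{"dx":0,"dy":0,"dz":15,"twist":0},{"dx":4,"dy":29,"dz":0,"twist":-2},{"dx":4,"dy":29,"dz":0,"twist":-3},{"dx":4,"dy":29,"dz":0,"twist":-3},{"dx":4,"dy":29,"dz":0,"twist":-3}]'
python3 -m crank '[{"dx":4,"dy":29,"dz":0,"twist":-3},{"dx":4,"dy":29,"dz":0,"twist":-3},{"dx":4,"dy":29,"dz":0,"twist":-3},{"dx":4,"dy":29,"dz":0,"twist":-2},{"dx":4,"dy":29,"dz":0,"twist":0}]'
python3 -m crank '[{"dx":4,"dy":28,"dz":0,"twist":0},{"dx":0,"dy":0,"dz":0,"twist":0},{"dx":0,"dy":0,"dz":0,"twist":0},{"dx":0,"dy":0,"dz":0,"twist":0},{"dx":0,"dy":0,"dz":0,"twist":0}]'
python3 -c "
from h import *
print(manip.get_state()['ft_torque'])
crop('top',(222,235),40,8,'t2.png')
crop('side',(280,280),50,7,'s2.png')"
```

```text
t: 4.78
position: [0.5343, -0.1536, 0.1689]
tool_rot: [[0.763, 0.647, 0.0], [0.647, -0.763, -0.001], [-0.001, 0.001, -1.0]]
wrist_force: [1.2, -0.5, -4.2]
finger_gap: 0.0487
t: 5.2
position: [0.55, -0.036, 0.182]
tool_rot: [[0.873, 0.487, -0.0], [0.487, -0.873, -0.0], [-0.0, -0.0, -1.0]]
wrist_force: [0.4, 0.5, -4.7]
finger_gap: 0.0491
t: 5.62
position: [0.5699, 0.1094, 0.1816]
tool_rot: [[0.95, 0.313, -0.001], [0.313, -0.95, -0.001], [-0.001, 0.001, -1.0]]
wrist_force: [0.9, 0.6, -3.9]
finger_gap: 0.0487
t: 6.03
position: [0.5742, 0.134, 0.1822]
tool_rot: [[0.95, 0.312, -0.0], [0.312, -0.95, -0.002], [-0.001, 0.001, -1.0]]
wrist_force: [-0.0, -0.3, -3.9]
finger_gap: 0.0489
[-0.00575372 -0.00405704 -0.01944498]
```

View pics/t2.png

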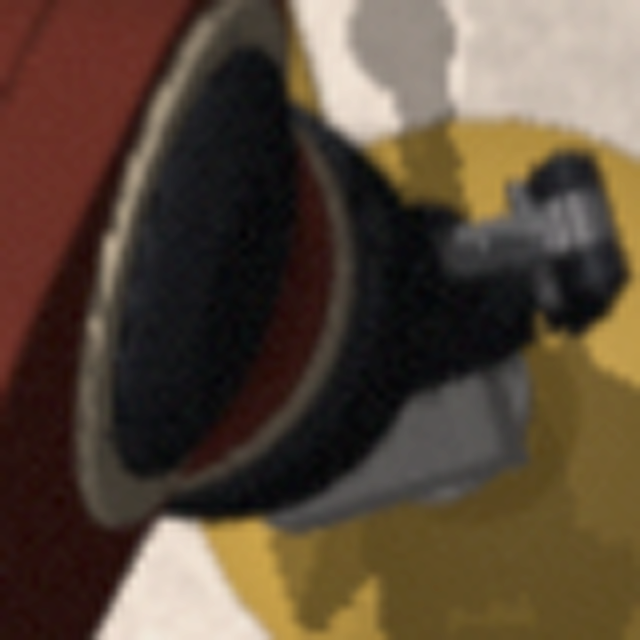

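View pics/s2.png

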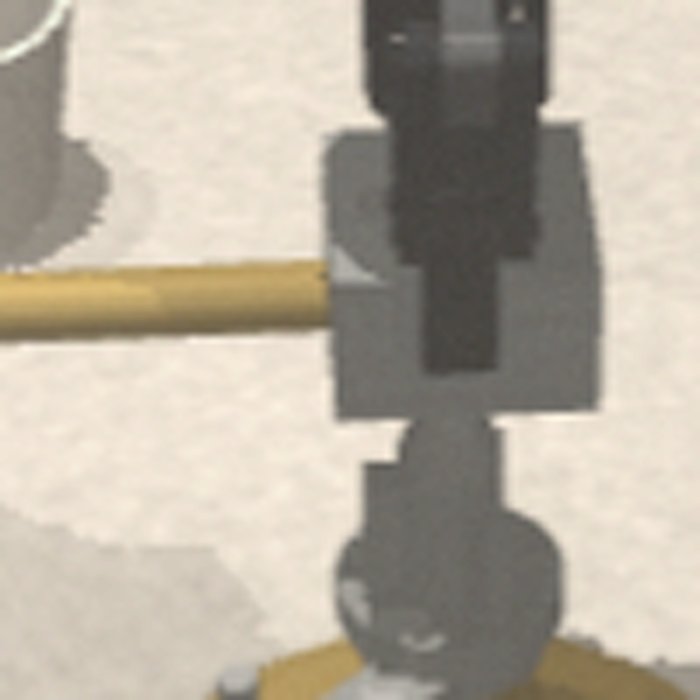

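Run:
```python
from h import *
f=lambda x,y:(230+x/7-.5,230+y/7-.5)
z=.1497
a=onz('side',f(337,418),z)[:2];b=onz('side',f(600,410),z)[:2]
u=(a-b)/np.linalg.norm(a-b); n=np.array([u[1],-u[0]])
print(a,b,np.linalg.norm(a-b),np.degrees(np.arctan2(u[1],u[0])),(a+b)/2+n*.025)
th=np.radians(18.2);print('kin',np.array([.5742,.134])-.0009*np.array([np.cos(th),np.sin(th)]))
```

```text
[0.5895182 0.1626232] [0.54036725 0.14723338] 0.051504001589779934 17.38603060809736 [0.57241292 0.13107046]
kin [0.57334503 0.1337189 ]
```

```bash
python3 -m crank '[{"dx":0.7,"dy":2,"dz":0,"twist":0},{"dx":0,"dy":0,"dz":-5,"twist":0},{"dx":0,"dy":0,"dz":-5,"twist":0},{"dx":0,"dy":0,"dz":-3,"twist":0},{"dx":0,"dy":0,"dz":0,"twist":0}]'
python3 -m crank '[{"dx":0,"dy":0,"dz":-2,"twist":0},{"dx":0,"dy":0,"dz":-2,"twist":0},{"dx":0,"dy":0,"dz":-2,"twist":0},{"dx":0,"dy":0,"dz":-2,"twist":0},{"dx":0,"dy":0,"dz":0,"twist":0}]'
```

```text
t: 6.55
position: [0.5743, 0.1378, 0.168]
tool_rot: [[0.949, 0.315, -0.002], [0.315, -0.949, -0.0], [-0.002, -0.0, -1.0]]
wrist_force: [-0.4, -0.3, -4.9]
finger_gap: 0.0486
t: 6.97
position: [0.5748, 0.1379, 0.1608]
tool_rot: [[0.949, 0.315, -0.001], [0.315, -0.949, -0.0], [-0.001, -0.0, -1.0]]
wrist_force: [-0.3, -0.1, -4.4]
finger_gap: 0.0486
```

```bash
python3 -m crank '[{"dx":0,"dy":-1.5,"dz":0,"twist":0},{"dx":0,"dy":0,"dz":-1,"twist":0},{"dx":0,"dy":0,"dz":-1,"twist":0},{"dx":0,"dy":0,"dz":-1,"twist":0},{"dx":0,"dy":0,"dz":0,"twist":0}]'
python3 -m crank '[{"dx":0,"dy":0,"dz":-1,"twist":0},{"dx":0,"dy":0,"dz":-1,"twist":0},{"dx":0,"dy":0,"dz":-1,"twist":0},{"dx":0,"dy":0,"dz":0,"twist":0},{"dx":0,"dy":0,"dz":0,"twist":0}]'
python3 -c "
from h import *
crop('side',(288,290),45,8,'s3.png')"
```

```text
t: 7.38
position: [0.575, 0.1364, 0.1581]
tool_rot: [[0.949, 0.315, -0.0], [0.315, -0.949, 0.0], [-0.0, -0.0, -1.0]]
wrist_force: [0.8, -0.1, -3.7]
finger_gap: 0.0489
t: 7.8
position: [0.5751, 0.1364, 0.1552]
tool_rot: [[0.949, 0.315, -0.0], [0.315, -0.949, 0.0], [-0.0, -0.0, -1.0]]
wrist_force: [0.6, -0.9, -4.3]
finger_gap: 0.0488
```

View pics/s3.png

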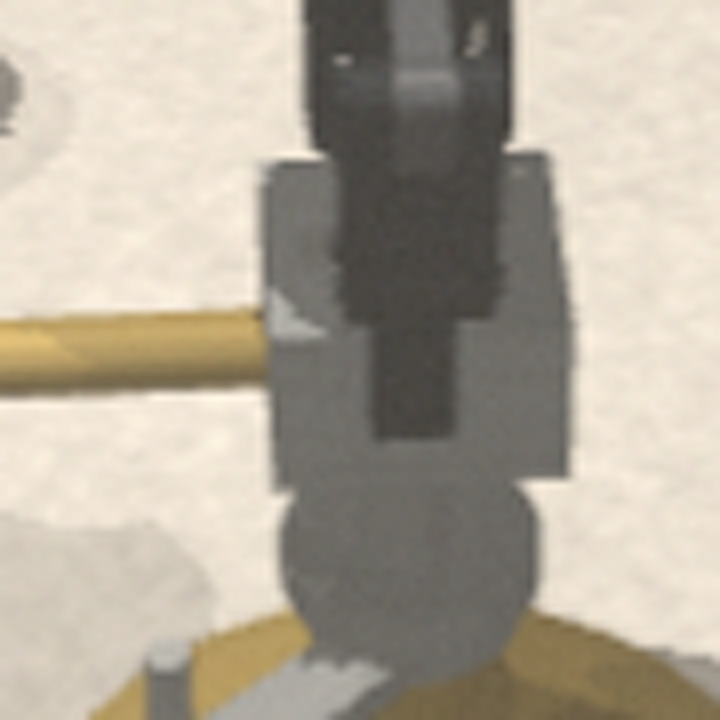

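The hub is over the core with no contact force. I'll keep going down gently towards the spline tops.

```bash
python3 -m crank '[{"dx":-0.3,"dy":0,"dz":-1,"twist":0},{"dx":0,"dy":0,"dz":-1,"twist":0},{"dx":0,"dy":0,"dz":-1,"twist":0},{"dx":0,"dy":0,"dz":-1,"twist":0},{"dx":0,"dy":0,"dz":0,"twist":0}]'
python3 -m crank '[{"dx":0,"dy":0,"dz":-1,"twist":0},{"dx":0,"dy":0,"dz":-1,"twist":0},{"dx":0,"dy":0,"dz":-0.5,"twist":0},{"dx":0,"dy":0,"dz":0,"twist":0},{"dx":0,"dy":0,"dz":0,"twist":0}]'
```

```text
t: 8.27
position: [0.5747, 0.1364, 0.151]
tool_rot: [[0.949, 0.315, -0.001], [0.315, -0.949, -0.0], [-0.0, -0.0, -1.0]]
wrist_force: [-0.8, -0.0, -4.6]
finger_gap: 0.0487
t: 8.68
position: [0.5748, 0.1363, 0.1488]
tool_rot: [[0.949, 0.315, -0.0], [0.315, -0.949, 0.0], [0.0, -0.0, -1.0]]
wrist_force: [0.0, 1.0, -3.3]
finger_gap: 0.0491
```

```bash
python3 -m crank '[{"dx":0,"dy":0,"dz":-0.5,"twist":0},{"dx":0,"dy":0,"dz":-0.5,"twist":0},{"dx":0,"dy":0,"dz":-0.5,"twist":0},{"dx":0,"dy":0,"dz":0,"twist":0},{"dx":0,"dy":0,"dz":0,"twist":0}]'
python3 -m crank '[{"dx":0,"dy":0,"dz":-0.5,"twist":0},{"dx":0,"dy":0,"dz":-0.5,"twist":0},{"dx":0,"dy":0,"dz":0,"twist":0},{"dx":0,"dy":0,"dz":0,"twist":0},{"dx":0,"dy":0,"dz":0,"twist":0}]'
```

```text
t: 9.1
position: [0.5748, 0.1364, 0.1473]
tool_rot: [[0.949, 0.315, -0.0], [0.315, -0.949, 0.0], [-0.0, -0.0, -1.0]]
wrist_force: [0.1, -0.5, -3.8]
finger_gap: 0.0488
t: 9.52
position: [0.5748, 0.1364, 0.1463]
tool_rot: [[0.949, 0.315, 0.0], [0.315, -0.949, 0.0], [0.0, -0.0, -1.0]]
wrist_force: [0.2, 0.3, -4.4]
finger_gap: 0.049
```

```bash
python3 -m crank '[{"dx":0,"dy":0,"dz":-0.7,"twist":0},{"dx":0,"dy":0,"dz":-0.7,"twist":0},{"dx":0,"dy":0,"dz":-0.6,"twist":0},{"dx":0,"dy":0,"dz":0,"twist":0},{"dx":0,"dy":0,"dz":0,"twist":0}]'
python3 -m crank '[{"dx":0,"dy":0,"dz":-0.7,"twist":0},{"dx":0,"dy":0,"dz":-0.7,"twist":0},{"dx":0,"dy":0,"dz":-0.6,"twist":0},{"dx":0,"dy":0,"dz":0,"twist":0},{"dx":0,"dy":0,"dz":0,"twist":0}]'
python3 -c "
from h import *
print(manip.get_state()['ft_torque'])"
```

```text
t: 9.93
position: [0.5748, 0.1364, 0.1442]
tool_rot: [[0.949, 0.315, -0.0], [0.315, -0.949, 0.0], [-0.0, -0.0, -1.0]]
wrist_force: [0.2, 0.5, -4.2]
finger_gap: 0.0488
t: 10.35
position: [0.5748, 0.1364, 0.1422]
tool_rot: [[0.949, 0.315, -0.0], [0.315, -0.949, 0.0], [-0.0, -0.0, -1.0]]
wrist_force: [-0.3, -0.5, -4.3]
finger_gap: 0.0485
[ 0.05840766 -0.01240661 -0.04005489]
```

The underside is about 6 mm below the spline tops with no load, so the splines are engaged. Going on down.

```bash
python3 -m crank '[{"dx":0,"dy":0,"dz":-1.2,"twist":0},{"dx":0,"dy":0,"dz":-1.2,"twist":0},{"dx":0,"dy":0,"dz":-1.2,"twist":0},{"dx":0,"dy":0,"dz":-1.2,"twist":0},{"dx":0,"dy":0,"dz":-1.2,"twist":0}]'
python3 -m crank '[{"dx":0,"dy":0,"dz":-1.2,"twist":0},{"dx":0,"dy":0,"dz":-1.2,"twist":0},{"dx":0,"dy":0,"dz":-1.2,"twist":0},{"dx":0,"dy":0,"dz":-1.2,"twist":0},{"dx":0,"dy":0,"dz":-1.2,"twist":0}]'
python3 -m crank '[{"dx":0,"dy":0,"dz":-1,"twist":0},{"dx":0,"dy":0,"dz":-1,"twist":0},{"dx":0,"dy":0,"dz":-1,"twist":0},{"dx":0,"dy":0,"dz":-1,"twist":0},{"dx":0,"dy":0,"dz":0,"twist":0}]'
```

```text
t: 10.77
position: [0.5748, 0.1364, 0.1361]
tool_rot: [[0.949, 0.315, -0.0], [0.315, -0.949, 0.0], [0.0, -0.0, -1.0]]
wrist_force: [1.1, 0.1, -3.4]
finger_gap: 0.0492
t: 11.18
position: [0.5748, 0.1364, 0.1302]
tool_rot: [[0.949, 0.315, 0.0], [0.315, -0.949, 0.0], [0.0, -0.0, -1.0]]
wrist_force: [-0.1, 0.3, -3.5]
finger_gap: 0.0485
t: 11.6
position: [0.5748, 0.1364, 0.1261]
tool_rot: [[0.949, 0.315, -0.0], [0.315, -0.949, 0.0], [0.0, -0.0, -1.0]]
wrist_force: [0.3, 0.2, -4.4]
finger_gap: 0.049
```

```bash
python3 -m crank '[{"dx":0,"dy":0,"dz":-0.5,"twist":0},{"dx":0,"dy":0,"dz":-0.5,"twist":0},{"dx":0,"dy":0,"dz":-0.5,"twist":0},{"dx":0,"dy":0,"dz":-0.5,"twist":0},{"dx":0,"dy":0,"dz":0,"twist":0}]'
python3 -m crank '[{"dx":0,"dy":0,"dz":-0.4,"twist":0},{"dx":0,"dy":0,"dz":-0.4,"twist":0},{"dx":0,"dy":0,"dz":-0.4,"twist":0},{"dx":0,"dy":0,"dz":0,"twist":0},{"dx":0,"dy":0,"dz":0,"twist":0}]'
```

```text
t: 12.02
position: [0.5748, 0.1364, 0.1242]
tool_rot: [[0.949, 0.315, 0.0], [0.315, -0.949, 0.0], [0.0, -0.0, -1.0]]
wrist_force: [0.9, 1.1, -4.7]
finger_gap: 0.0488
t: 12.43
position: [0.5748, 0.1364, 0.123]
tool_rot: [[0.949, 0.315, 0.0], [0.315, -0.949, 0.0], [0.0, -0.0, -1.0]]
wrist_force: [-0.6, 0.5, -4.6]
finger_gap: 0.0488
```

```bash
python3 -m crank '[{"dx":0,"dy":0,"dz":-0.3,"twist":0},{"dx":0,"dy":0,"dz":-0.3,"twist":0},{"dx":0,"dy":0,"dz":0,"twist":0},{"dx":0,"dy":0,"dz":0,"twist":0},{"dx":0,"dy":0,"dz":0,"twist":0}]'
python3 -m crank '[{"dx":0,"dy":0,"dz":-0.3,"twist":0},{"dx":0,"dy":0,"dz":-0.3,"twist":0},{"dx":0,"dy":0,"dz":0,"twist":0},{"dx":0,"dy":0,"dz":0,"twist":0},{"dx":0,"dy":0,"dz":0,"twist":0}]'
python3 -c "
from h import *
crop('side',(288,290),45,8,'s4.png')"
```

```text
t: 12.85
position: [0.5749, 0.1363, 0.1226]
tool_rot: [[0.949, 0.315, 0.0], [0.315, -0.949, 0.0], [0.0, -0.0, -1.0]]
wrist_force: [0.2, 0.7, -2.8]
finger_gap: 0.0491
t: 13.27
position: [0.5749, 0.1363, 0.1225]
tool_rot: [[0.949, 0.315, 0.0], [0.315, -0.949, 0.001], [0.0, -0.0, -1.0]]
wrist_force: [-2.6, 0.4, 4.3]
finger_gap: 0.0488
```

View pics/s4.png

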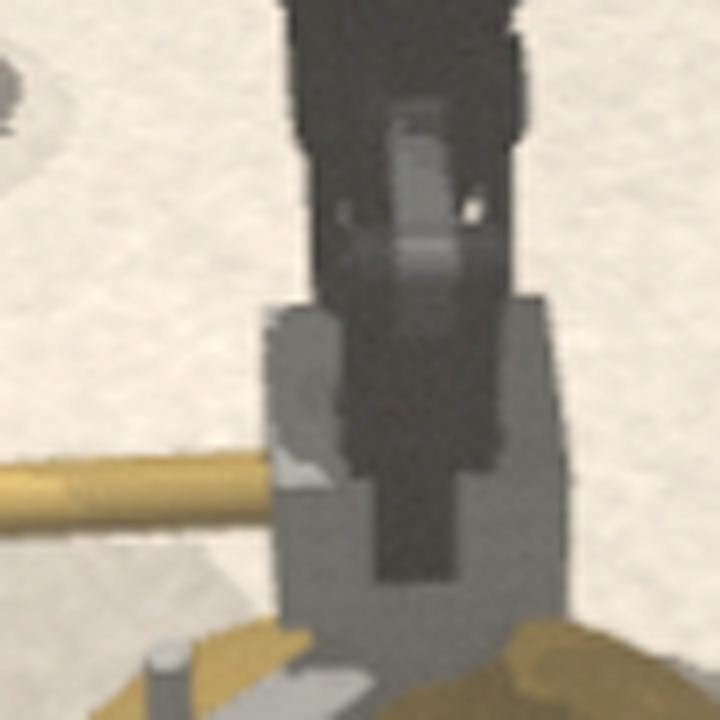

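Seated: TCP z matches the grasp height plus 90 mm, and there is about 8 N of upward contact. Easing off that press slightly, then swinging.

```bash
python3 -m crank '[{"dx":0,"dy":0,"dz":0.3,"twist":0},{"dx":0,"dy":0,"dz":0,"twist":2},{"dx":0,"dy":0,"dz":0,"twist":2},{"dx":0,"dy":0,"dz":0,"twist":2},{"dx":0,"dy":0,"dz":0,"twist":2}]'
python3 -c "
from h import *
print(manip.get_state()['ft_torque'])"
python3 -m crank '[{"dx":-0.1,"dy":0.1,"dz":0,"twist":2},{"dx":0,"dy":0,"dz":0,"twist":2},{"dx":0,"dy":0,"dz":0,"twist":2},{"dx":0,"dy":0,"dz":0,"twist":2},{"dx":0,"dy":0,"dz":0,"twist":2}]'
python3 -c "
from h import *
print(manip.get_state()['ft_torque'])"
```

```text
t: 13.73
position: [0.5753, 0.1368, 0.1225]
tool_rot: [[0.896, 0.445, 0.001], [0.445, -0.896, 0.001], [0.002, -0.0, -1.0]]
wrist_force: [-1.2, 0.6, 2.9]
finger_gap: 0.0487
[ 0.36348157  0.39557952 -0.12304589]
t: 14.15
position: [0.5752, 0.1371, 0.1225]
tool_rot: [[0.805, 0.594, 0.001], [0.594, -0.805, 0.001], [0.002, -0.0, -1.0]]
wrist_force: [-0.5, 1.1, 4.5]
finger_gap: 0.0488
[ 0.37915373  0.43389683 -0.10767247]
```

```bash
python3 -m crank '[{"dx":-0.2,"dy":0,"dz":0,"twist":2},{"dx":0,"dy":0,"dz":0,"twist":2},{"dx":0,"dy":0,"dz":0,"twist":2},{"dx":0,"dy":0,"dz":0,"twist":2},{"dx":0,"dy":0,"dz":0,"twist":2}]'
python3 -m crank '[{"dx":-0.2,"dy":0.1,"dz":0,"twist":2},{"dx":0,"dy":0,"dz":0,"twist":2},{"dx":0,"dy":0,"dz":0,"twist":2},{"dx":0,"dy":0,"dz":0,"twist":2},{"dx":0,"dy":0,"dz":0,"twist":0}]'
python3 -c "
from h import *
s=manip.get_state();print(s['ft_torque'],s['joints'])
crop('side',(288,290),45,8,'s5.png')
crop('top',(222,235),40,8,'t5.png')"
```

```text
t: 14.57
position: [0.5749, 0.1374, 0.1225]
tool_rot: [[0.689, 0.724, 0.001], [0.724, -0.689, 0.002], [0.002, -0.0, -1.0]]
wrist_force: [-1.6, 2.6, 3.5]
finger_gap: 0.0483
t: 14.98
position: [0.5747, 0.1376, 0.1225]
tool_rot: [[0.582, 0.813, 0.001], [0.813, -0.582, 0.002], [0.002, -0.0, -1.0]]
wrist_force: [-1.8, 2.9, 4.0]
finger_gap: 0.0491
[ 0.54707908  0.33853723 -0.0208663 ] [-32.4636634   41.45039233  28.03224544 100.44011137 -26.39878669
  44.6852599  -26.89758226]
```

View pics/s5.png

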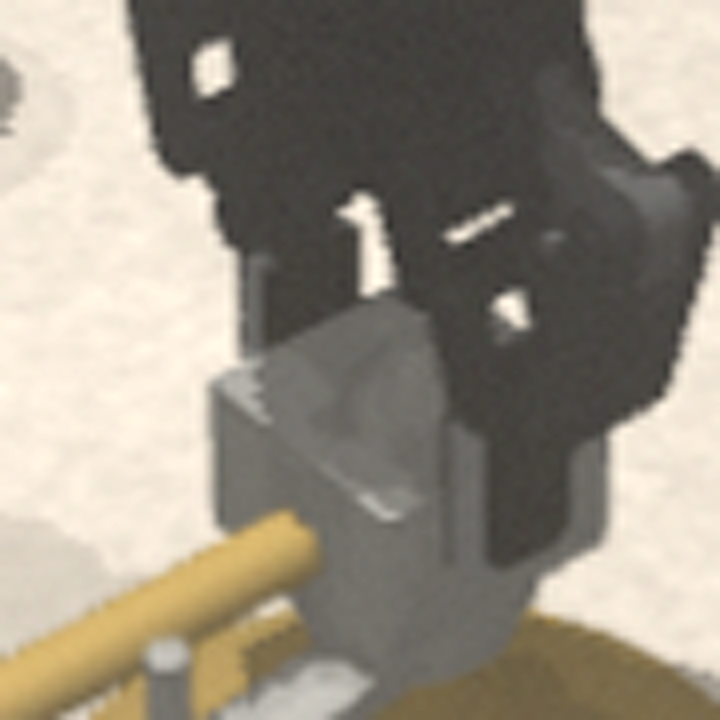

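View pics/t5.png

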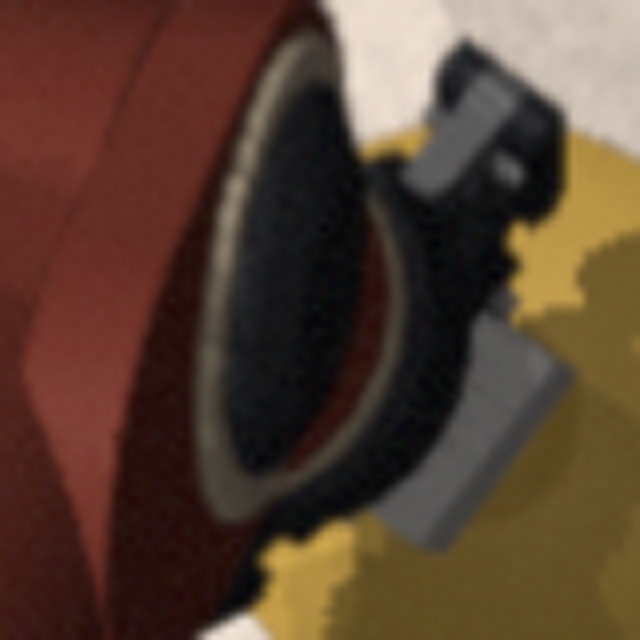

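```bash
python3 -m crank '[{"dx":0,"dy":-0.5,"dz":0.2,"twist":1},{"dx":0,"dy":0,"dz":0,"twist":1},{"dx":0,"dy":0,"dz":0,"twist":1},{"dx":0,"dy":0,"dz":0,"twist":0},{"dx":0,"dy":0,"dz":0,"twist":0}]'
python3 -c "
from h import *
s=manip.get_state();print(s['ft_torque'])"
python3 -m crank '[{"dx":0,"dy":0,"dz":0,"twist":1},{"dx":0,"dy":0,"dz":0,"twist":0.5},{"dx":0,"dy":0,"dz":0,"twist":0},{"dx":0,"dy":0,"dz":0,"twist":0},{"dx":0,"dy":0,"dz":0,"twist":0}]'
python3 -c "
from h import *
s=manip.get_state();print(s['ft_torque'])"
```

```text
t: 15.5
position: [0.5747, 0.1375, 0.1225]
tool_rot: [[0.538, 0.843, 0.001], [0.843, -0.538, 0.002], [0.002, -0.0, -1.0]]
wrist_force: [-0.7, 4.7, 2.7]
finger_gap: 0.0487
[ 1.12053148  0.13215472 -0.05785712]
t: 15.92
position: [0.5746, 0.1376, 0.1225]
tool_rot: [[0.516, 0.857, 0.001], [0.857, -0.516, 0.002], [0.002, -0.0, -1.0]]
wrist_force: [-0.1, 4.4, 4.0]
finger_gap: 0.0487
[ 1.15113068  0.19153121 -0.09170486]
```

```bash
python3 -m crank '[{"dx":0,"dy":0.5,"dz":0,"twist":1},{"dx":0,"dy":0,"dz":0,"twist":0},{"dx":0,"dy":0,"dz":0,"twist":0},{"dx":0,"dy":0,"dz":0,"twist":0},{"dx":0,"dy":0,"dz":0,"twist":0}]'
python3 -c "
from h import *
s=manip.get_state();print(s['ft_torque'])"
python3 -m crank '[{"dx":0,"dy":0,"dz":0,"twist":1},{"dx":0,"dy":0,"dz":0,"twist":0},{"dx":0,"dy":0,"dz":0,"twist":0},{"dx":0,"dy":0,"dz":0,"twist":0},{"dx":0,"dy":0,"dz":0,"twist":0}]'
python3 -c "
from h import *
s=manip.get_state();print(s['ft_torque'])
crop('side',(280,310),40,8,'s6.png')"
```

```text
t: 16.33
position: [0.5746, 0.1376, 0.1225]
tool_rot: [[0.501, 0.865, 0.001], [0.865, -0.501, 0.002], [0.002, -0.0, -1.0]]
wrist_force: [0.2, 5.7, 3.6]
finger_gap: 0.0487
[ 1.17047677  0.21521417 -0.05064326]
t: 16.75
position: [0.5747, 0.1376, 0.1225]
tool_rot: [[0.488, 0.873, 0.001], [0.873, -0.488, 0.002], [0.002, -0.0, -1.0]]
wrist_force: [0.2, 4.9, 3.1]
finger_gap: 0.049
[ 1.16861016  0.16770218 -0.48990194]
```

View pics/s6.png

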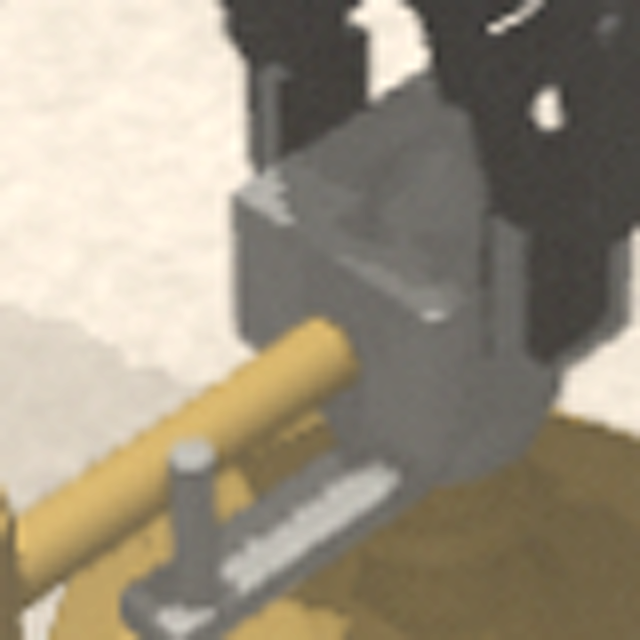

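Moment about z jumped to 0.49 N·m at 60.8°, and the picture shows the tube against the pin. I'll ease the preload and let go.

```bash
python3 -m crank '[{"dx":0,"dy":0,"dz":0,"twist":-0.3},{"dx":0,"dy":0,"dz":0,"twist":0},{"dx":0,"dy":0,"dz":0,"twist":0},{"dx":0,"dy":0,"dz":0,"twist":0},{"dx":0,"dy":0,"dz":0,"twist":0}]' - 20
python3 -m crank '[{"dx":0,"dy":0,"dz":0,"twist":0},{"dx":0,"dy":0,"dz":0,"twist":0},{"dx":0,"dy":0,"dz":0,"twist":0},{"dx":0,"dy":0,"dz":0,"twist":0},{"dx":0,"dy":0,"dz":0,"twist":0}]' 1
python3 -m crank '[{"dx":0,"dy":0,"dz":0,"twist":0},{"dx":0,"dy":0,"dz":0,"twist":0},{"dx":0,"dy":0,"dz":0,"twist":0},{"dx":0,"dy":0,"dz":0,"twist":0},{"dx":0,"dy":0,"dz":0,"twist":0}]'
python3 -c "
from h import *
crop('side',(280,310),40,8,'s7.png')"
```

```text
t: 17.22
position: [0.5746, 0.1376, 0.1225]
tool_rot: [[0.492, 0.871, 0.001], [0.871, -0.492, 0.002], [0.002, -0.0, -1.0]]
wrist_force: [0.1, 6.0, 3.6]
finger_gap: 0.0488
t: 17.63
position: [0.5743, 0.1354, 0.1222]
tool_rot: [[0.492, 0.87, -0.0], [0.87, -0.492, -0.001], [-0.001, 0.0, -1.0]]
wrist_force: [-1.1, -0.1, 0.7]
finger_gap: 0.0853
t: 18.05
position: [0.5743, 0.1365, 0.1224]
tool_rot: [[0.492, 0.871, -0.0], [0.871, -0.492, 0.0], [0.0, -0.0, -1.0]]
wrist_force: [0.9, -0.0, 0.2]
finger_gap: 0.0856
```

View pics/s7.png

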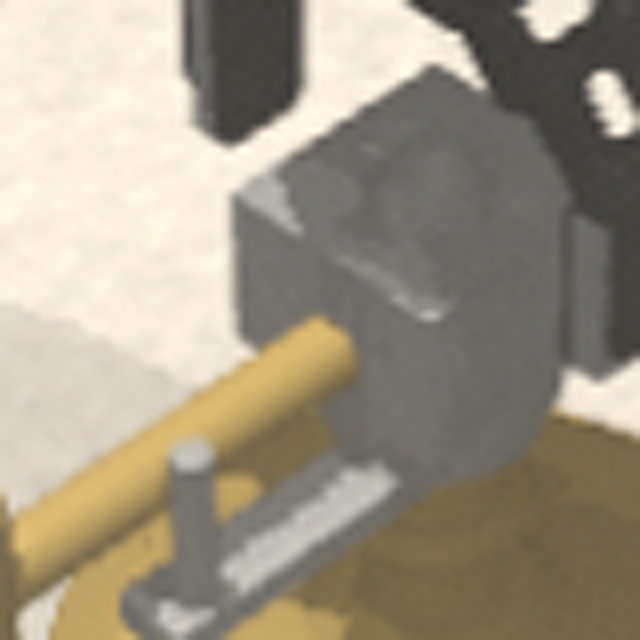

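Released: both fingers are clear of the hub and the arm hasn't moved. Going straight up, then off to the side for a clear look.

```bash
python3 -m crank '[{"dx":0,"dy":0,"dz":10,"twist":0},{"dx":0,"dy":0,"dz":20,"twist":0},{"dx":0,"dy":0,"dz":30,"twist":0},{"dx":0,"dy":0,"dz":30,"twist":0},{"dx":0,"dy":0,"dz":30,"twist":0}]'
python3 -m crank '[{"dx":0,"dy":-38,"dz":0,"twist":0},{"dx":0,"dy":-38,"dz":0,"twist":0},{"dx":0,"dy":-38,"dz":0,"twist":0},{"dx":0,"dy":-38,"dz":0,"twist":0},{"dx":0,"dy":-38,"dz":0,"twist":0}]'
python3 -m crank '[{"dx":0,"dy":-38,"dz":0,"twist":0},{"dx":0,"dy":-30,"dz":0,"twist":0},{"dx":0,"dy":-10,"dz":0,"twist":0},{"dx":0,"dy":0,"dz":0,"twist":0},{"dx":0,"dy":0,"dz":0,"twist":0}]'
python3 - <<'E'
from h import *
t=manip.capture('top'); s=manip.capture('side')
cv2.imwrite('pics/t8.png',t[:,:,::-1]);cv2.imwrite('pics/s8.png',s[:,:,::-1])
crop('top',(220,235),45,8,'t9.png',t)
# tube direction
h=cv2.cvtColor(t,cv2.COLOR_RGB2HSV)
E
```

```text
t: 18.52
position: [0.5742, 0.1363, 0.2444]
tool_rot: [[0.492, 0.871, 0.0], [0.871, -0.492, -0.0], [-0.0, 0.0, -1.0]]
wrist_force: [1.0, 0.2, -1.0]
finger_gap: 0.0853
t: 18.93
position: [0.5741, -0.0552, 0.2435]
tool_rot: [[0.491, 0.871, 0.001], [0.871, -0.491, -0.0], [0.001, 0.001, -1.0]]
wrist_force: [1.4, -0.6, -0.9]
finger_gap: 0.0854
t: 19.35
position: [0.5745, -0.1306, 0.2427]
tool_rot: [[0.492, 0.871, 0.0], [0.871, -0.492, 0.002], [0.002, -0.001, -1.0]]
wrist_force: [0.1, 1.0, 0.1]
finger_gap: 0.0856
```

View pics/t9.png

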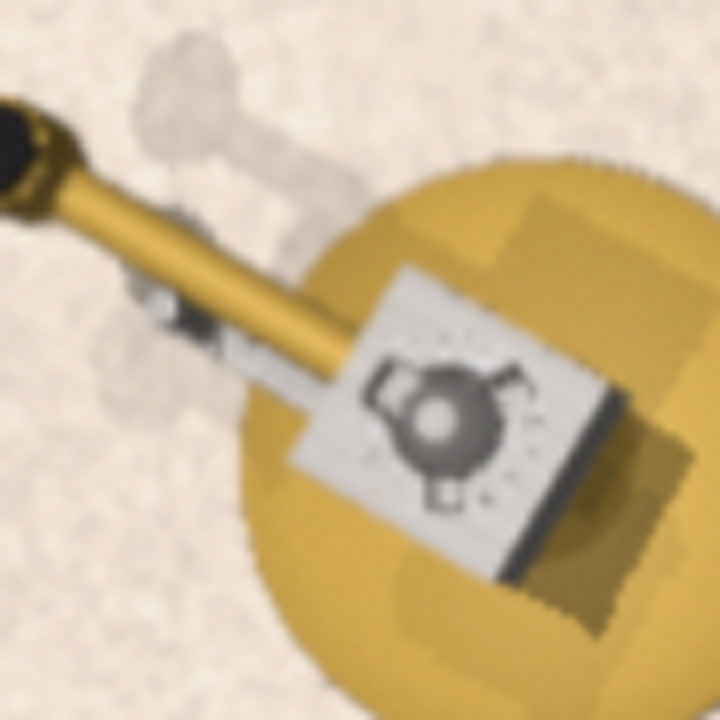

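View pics/s8.png

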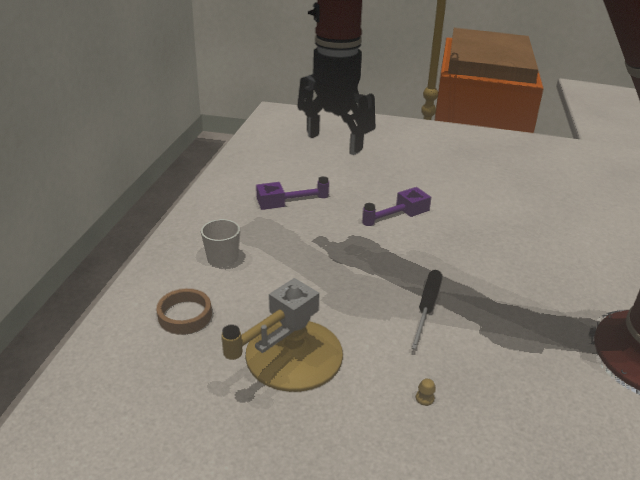

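Run:
```python
from h import *
f=lambda x,y:(175+x/8-.5,190+y/8-.5)
def A(p,q,z):
    d=(onz('top',f(*q),z)-onz('top',f(*p),z))[:2]; return np.degrees(np.arctan2(d[1],d[0]))
print('tube edge',A((352,345),(85,180),.102),'hub edges',A((500,583),(290,460),.124),A((615,395),(408,265),.124))
q=[f(408,265),f(615,395),f(500,583),f(290,460)]
print('hub centre',np.mean([onz('top',p,.124) for p in q],axis=0))
```

```text
tube edge 59.75045842276726 hub edges 61.1202434163295 59.118078839854796
hub centre [0.57435384 0.13530272 0.124     ]
```

```bash
python3 -c "
from station import manip
s=manip.get_state(); print(s['t'],s['qd'].round(1)); print(manip.hand_in())"
```

```text
19.45 [-0.7  0.1 -0.2  0.   0.2 -0.2  0.2]
the job is handed in; nothing more can be done
None
```

The swing arm is on the splines, fully down on the shoulder, with its tube against the stop pin. I let go and handed the job in at 19.5 s; no verdict was reported.

**What I did:**
- I gripped the hub by its flats and turned the arm to about 18°, where the pictures showed the wide spline.
- It slid down at that angle with no contact felt until the shoulder.
- The shoulder showed as about 8 N of upward force, exactly 90 mm above the height where I had gripped it.
- I then swung it about 42° anticlockwise. At 60.8° the moment about the vertical rose to 0.49 N·m, which I took as the pin. I eased back slightly and opened the fingers.

**Last checks:**
- **Seating:** in the pictures the splines fill the slots.
- **Position:** the hub centre measures (0.574, 0.135) m, against my estimate of (0.574, 0.136) m for the post axis.
- **Angle:** picture readings put the arm between 59.1° and 61.1°. My estimate for the post's +x is 60 to 61.5°. They agree within my measuring error of about 1.5°.
- **Other objects:** the bystanders look unmoved by eye; I did not measure them again. The robot is well clear.

**One thing to note:** during the swing a sideways load of up to 6 N built up at the wrist from slight off-centring. I tried a correction of 0.5 mm, it didn't help, and I took it back. The load went away when I let go.

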